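# Sweep and latch the plant press

### The arm

A 7-joint arm with a two-finger parallel gripper is mounted at the origin on the work surface. World frame = base frame: x ahead of the robot, y to its left, z up, the work surface at z = 0. Lengths are in m, angles in rad, forces in N, time in s.
With the tool pointing down it reaches from about 0.35 to 0.9 m from the base axis. Payload 8.1 kg.
Tool frame: the origin (TCP) lies midway between the tips of the shut fingers; the grasp point (between the pads) lies 19 mm behind it (arm.hold_point_z is the z of the grasp point in the tool frame, in m); z points along the fingers, y is the line along which they close (so a half turn about z gives the same grasp; the last joint's range is limited). The gripper opens to 92 mm and grips with 3 to 60 N. Pads are 19 mm wide; open, the fingers measure 130 mm over their backs; the gripper's body (75 mm by 190 mm) begins 47 mm behind the grasp point.
Start: joints at [-1.38, 0.434, 0.025, 1.573, -0.012, 1.134, -0.075], TCP at [0.181, 0.598, 0.201] pointing down, gripper open.
Joint ranges: [-2.62, 2.62], [-0.44, 2.09], [-1.27, 1.32], [0.08, 2.57], [-1.32, 4.46], [0.12, 2], [-2.74, 2.74]. Speed limits (rad/s): [2.22, 2.22, 3.01, 3.01, 3.14, 3.14, 3.14].

### API

Orientations are given as a rotation vector (axis times angle).
In Python, from cell import arm, get_image, camera_params, job gives the robot as it stands.
- The arm moves only by the tool send_rows, never from a script. Its argument "deltas" is a list of rows, each a list of 3 entries, a list of its own where there are three numbers: the shift along the world's x, y, z in m, then the turn, a rotation vector about the world's x, y, z in rad, then the finger opening in m, from 0 to 0.0918. In form: [[[tx, ty, tz], [ax, ay, az], gripper], ...]. A call has exactly 10 rows; each row shifts and turns the commanded pose from where the row before left it; what a row does not reach is not made up. A row lasts 1/10 s, in which the tool goes at most 50 mm and 8.59 degrees, less where a joint would pass 70% of its speed; a pose out of reach is approached as far as the arm can. A call with a gripper value outside its range is refused whole. The fingers move at their own pace and stop on an object; "force" is the grip in N (left out, the last holds). Time passes only in rows, so rows that do not move let the fingers close, or fill a call up. It gives the time, the measured TCP pose, the force and the opening at its end, in the units of the state.
- arm.observe(): the state, without advancing time (a new reading comes with each control period).
- get_image(name): name is "side" or "top" or "wrist"; returns the picture (400x640x3 uint8, red, green, blue); there is no depth.
- camera_params(name): a dict with "fov_y" (degrees; the focal length in pixels is half the picture's height over the tangent of half this angle, whatever the lens; pixels are square), "cx", "cy" (the principal point, pixels), "rvec" (rotation vector, rad) and "tvec" (3), from world to camera coordinates, as OpenCV has them. Camera axes: x right, y down, z forward; pixel columns grow to the right and rows downward; lengths in m; the calibration is good to about 2 mm. A picture is of the moment at which its call begins: read the wrist's pose just before it. camera_params takes no time and is no camera call; for the wrist camera it gives the pose at the moment of the call.
- job.sign_off(): hands the job in, once; it reports no verdict.
The state is a dict: "clock": time; "joints": joint angles; "dq": joint speeds; "joint_efforts": joint torques, N m; "position": TCP position; "ee_rot": TCP orientation; "force": force on the tool from outside, world axes, zero at the start; "ft_torque": the same for the moment, N m; "width": opening from 0.0 (shut) to 1.0 (fully open).
Only numpy, scipy, OpenCV 4.12 (cv2) and the standard library are available. Lean on these libraries where they do the work, as an engineer would, in place of code of your own. Each camera call takes 0.05 s, during which the arm holds its last target. There are 200 camera calls.

### The job

Make the plant press ready: with the scraper block in the gripper, sweep all three bark chips off the top board onto the bench (only the block may push the chips off, not the gripper or the plate), and stand the block back upright on the bench. Then fasten the steel latch plate: tilt its oblong eye past the wide head of the stud and level it, so that it lies flat on the bare board, held under the head, and let it go. Leave the jar, the dish and the case where they are.

Things in the scene. Friction and masses are not known exactly. Their poses are not given: they have to be found in the camera images.
- press: Plant press, fixed to the bench: two wooden boards with a paper stack between, 200 mm (its x) by 160 mm (its y), 35 mm high in all; its yaw varies. Origin: centre of its underside, on the bench; z up. The chips lie on its top board, in the half on the -x side; the stud stands in the half on the +x side.
- stud (a point): Point on the stud's axis at the top surface of the press's top board (35 mm above the bench), on the press's centre line, 55 mm to +x of its centre; same axes as the press. The fixed steel stud: a 12 mm diameter shank with a flat round head of 44 mm diameter, 6 mm thick. The head's underside is 20 mm above the board, its top 26 mm.
- clear_area (a point): Middle of the board area where the chips lie, on the top board's surface, 45 mm to -x of the press's centre. Chip centres lie within 35 mm of it along the press's x and 55 mm along its y. A sweep of the 120 mm block along the press's y through this point takes them all and clears the stud's head by 18 mm.
- plate: Loose steel latch plate, 127 mm (its x) by 88 mm (its y), 5 mm thick, about 0.25 kg, flat on the bench, fin up. Origin: centre of its eye, at the underside; z is its upward normal. To -x of the eye: nose bar 14 mm wide (nose edge at x = -33 mm); at each y side a 14 mm rail; to +x a 75 mm tail (end at x = 94 mm) with the fin. Any final heading is fine.
- eye (a point): Eye's centre at the underside (the plate's origin and axes). The eye is a rectangular opening 38 mm (x) by 60 mm (y); the stud's 44 mm head does not pass it level. Raise the tail about 30 degrees: the nose bar goes down beside the head and slides under it towards the shank, the eye's tail side passing over the head; then lower the tail.
- fin (a point): Grip point on the plate's fin, 72 mm to +x of the eye's centre and 30 mm above the plate's underside. The fin is an upright rib standing on the tail: 12 mm thick along the plate's x, 50 mm long along its y, 40 mm tall above the plate (top 45 mm above the underside).
- block: Loose scraper block, standing on the bench: wooden base 120 mm (its x) by 30 mm (its y) by 30 mm high with a rubber sole, and on it an upright wooden handle 80 mm (x) by 18 mm (y), from 30 to 80 mm height. About 0.22 kg. Origin: centre of the underside, z up.
- block_grip (a point): Grip point in the block's handle, 58 mm above the block's underside, over its centre; the handle is 18 mm thick there, along the block's y.
- chip0: Dark bark chip, 24 by 18 by 9 mm, 12 g, loose on the top board. Origin: centre of its underside.
- chip1: Another bark chip, the same.
- chip2: A third bark chip, the same.
- jar: Bystander: amber specimen jar, 60 mm diameter, 75 mm tall. Origin: centre of its underside.
- dish: Bystander: white ceramic dish, 90 mm diameter, 22 mm tall. Origin: centre of its underside.
- case: Bystander: flat grey case, 70 by 100 by 30 mm. Origin: centre of its underside.

How it is judged:
On the way, in this order (a step that is already met when the one before it is completed fails the run):
1. all three chips are off the top board (height (world z) of each of chip0, chip1, chip2 below 0.022 m), for 0.1 s.
2. the block stands on the bench (height (world z) of block below 0.012 m and angle between block's own z axis and vertical below 0.2 rad and linear speed of block below 0.02 m/s and contact force between the fingers and block below 0.1 N), for 0.1 s.
3. the plate's eye is past the stud's head (horizontal distance between eye and stud below 0.028 m and z of eye in the frame of stud below 0.012 m), for 0.1 s.
At the end, for the whole second after the job is handed in: Chips down on the bench (each below 22 mm); block upright on the bench (within 0.2 rad), at rest; plate flat on the top board (underside within 4 mm, tilt under 0.06 rad), at rest, with the stud through its eye (eye centre within 28 mm of the stud axis) (all of step 1 and height (world z) of block below 0.012 m and angle between block's own z axis and vertical below 0.2 rad and linear speed of each of block, plate below 0.02 m/s and horizontal distance between eye and stud below 0.028 m and z of eye in the frame of stud below 0.004 m and angle between plate's own z axis and vertical below 0.06 rad); the robot touches nothing.
It fails at once if a chip still on the board is pushed by the gripper, the arm or the plate instead of the block ((height (world z) of chip0 above 0.03 m and contact force between any of the fingers, the arm, plate and chip0 above 1 N) or (height (world z) of chip1 above 0.03 m and contact force between any of the fingers, the arm, plate and chip1 above 1 N) or (height (world z) of chip2 above 0.03 m and contact force between any of the fingers, the arm, plate and chip2 above 1 N)).
It fails at once if the jar, the dish or the case is moved by more than 30 mm (distance of any of jar, dish, case from where it was at the start of the episode above 0.03 m).
It also fails if it takes over 62 s, if anything falls off the work surface, if the arm or the gripper's body presses on something with over 40 N, if the wrist force passes 120 N, or if a joint passes its speed limit or range.

## Working session

There is one attempt and no reset: what is moved stays moved. The work goes in short steps, Python scripts to look and compute and a tool call to move; the robot and the scene stay as the last step left them, time stands still between calls to the robot, and variables do not carry over. Pictures are saved under pics/ and viewed, on a budget of 10 in all, crops included, one or two more only if the job needs it, and the job is handed in when it is done.

Besides the shell and the picture viewer there is one more tool, called after "Request:" as a command line: name --argument value ..., lists and objects as JSON in quotes. send_rows: Moves the arm, as the interface text tells. Its arguments: {"type":"object","properties":{"deltas":{"type":"array","items":{"type":"array"}},"force":{"type":"number"}},"required":["deltas"]}

```bash
ls; mkdir -p pics; python3 - <<'E'
from cell import arm,get_image,camera_params
import cv2
print(arm.observe(), arm.hold_point_z)
for n in("top","side"):
    print(n,camera_params(n)); cv2.imwrite(f"pics/{n}0.png",get_image(n)[:,:,::-1])
E
```

```text
pics
{'clock': 0.0, 'joints': array([-1.3795966 ,  0.43521715,  0.0249313 ,  1.57411959, -0.01161029,
        1.13402273, -0.07508843]), 'dq': array([-0.0009796 ,  0.00046228,  0.00124659,  0.00104806,  0.0012029 ,
        0.00069349, -0.00037966]), 'joint_efforts': array([ 3.44634364e-04, -6.67845011e+01,  9.85089093e-01, -3.14455390e+01,
       -6.06856006e-02,  4.27905063e-02,  1.50621149e-04]), 'position': array([0.18086045, 0.59765636, 0.20023946]), 'ee_rot': array([-4.59862905e-01, -3.10763258e+00,  2.54110743e-03]), 'force': array([ 0.77988735, -0.30136368,  0.34822783]), 'ft_torque': array([-0.03257398,  0.09506353, -0.00047424]), 'width': 0.9987992452715456} -0.0188
top {'fov_y': 56.90485813066822, 'cx': 318.4625331649402, 'cy': 197.9448649534843, 'rvec': array([ 2.2054467 , -2.17513309,  0.08243463]), 'tvec': array([0.00495374, 0.61902226, 0.76793186])}
side {'fov_y': 46.319106129439625, 'cx': 315.8064783576239, 'cy': 196.55843049369724, 'rvec': array([ 2.21071494, -0.61533042,  0.25601128]), 'tvec': array([-0.53358743,  0.28465452,  0.99854855])}
```

View pics/top0.png

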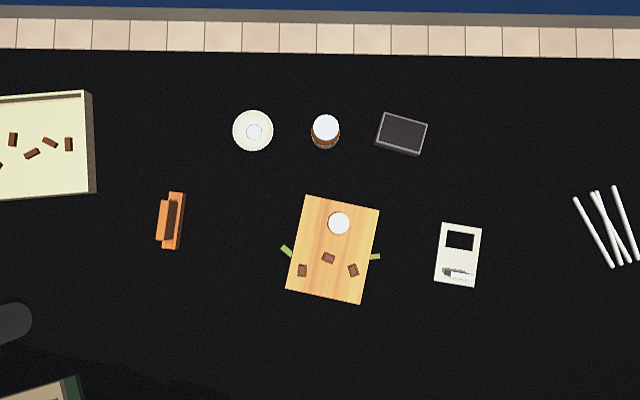

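View pics/side0.png

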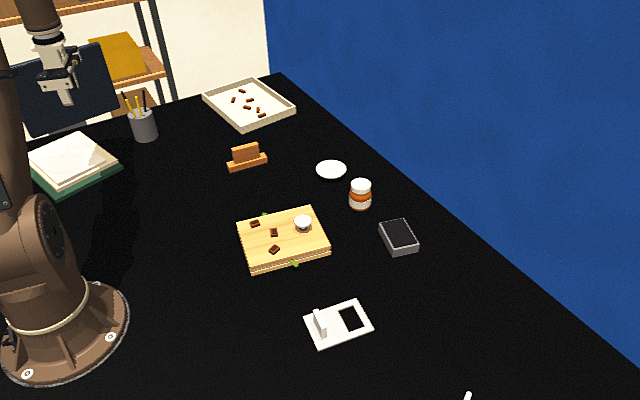

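Top view: block at about (170,220), press at (332,248) with its white stud head at (339,223), plate at (458,255) with the eye at (460,240), and chips at (302,271), (328,258), (353,270). The side view agrees.

```bash
cat > h.py <<'E'
from cell import arm,get_image,camera_params
import cv2,numpy as np
def cam(n):
    p=camera_params(n); f=200/np.tan(np.radians(p["fov_y"])/2)
    R=cv2.Rodrigues(p["rvec"])[0]; return np.array([[f,0,p["cx"]],[0,f,p["cy"]],[0,0,1]]),R,np.array(p["tvec"])
def ray(c,uv,z):
    K,R,t=c; uv=np.atleast_2d(uv).astype(float)
    d=np.c_[uv,np.ones(len(uv))]@np.linalg.inv(K).T@R; o=-R.T@t
    return o+d*((z-o[2])/d[:,2])[:,None]
def proj(c,P):
    K,R,t=c; q=(np.atleast_2d(P)@R.T+t)@K.T; return q[:,:2]/q[:,2:]
def blobs(m,amin):
    return [c for c in cv2.findContours(m.astype(np.uint8),cv2.RETR_EXTERNAL,cv2.CHAIN_APPROX_NONE)[0] if cv2.contourArea(c)>amin]
E
python3 - <<'E'
from h import *
np.set_printoptions(precision=4,suppress=True)
im=cv2.imread("pics/top0.png"); hsv=cv2.cvtColor(im,cv2.COLOR_BGR2HSV); c=cam("top")
H,S,V=[hsv[...,i].astype(int) for i in range(3)]
def crop(m,u0,u1,v0,v1):
    o=np.zeros_like(m); o[v0:v1,u0:u1]=m[v0:v1,u0:u1]; return o
def rect(m,z,amin,nm):
    for b in blobs(m,amin):
        w=ray(c,b[:,0,:],z)[:,:2].astype(np.float32); r=cv2.minAreaRect(w)
        bx=cv2.boxPoints(r); print(nm,"px",b[:,0].mean(0),"rect c",np.array(r[0]),"size",np.array(r[1]),"edge",np.degrees(np.arctan2(*(bx[1]-bx[0])[::-1])))
rect(crop(cv2.morphologyEx(((V>100)).astype(np.uint8),cv2.MORPH_OPEN,np.ones((9,9))),270,390,185,310),.035,500,"press")
rect(crop((S<60)&(V>130),315,365,205,240),.061,50,"head")
rect(crop((V>120)&(S<60),425,490,215,295),.005,500,"plate")
rect(crop((V<70),443,477,228,254),.005,100,"eye")
rect(crop((V>90)&(S>60),140,200,180,260),.03,20,"block")
rect(crop((V<140)&(S>60),290,365,248,282),.044,20,"chip")
print(im[[220,220,220,220,220,220],[160,164,170,174,178,181]], im[273,460],im[272,450])
k=cv2.resize(im[180:310,145:495],None,fx=2.2,fy=2.2,interpolation=2)
cv2.imwrite("pics/k1.png",k)
E
```

```text
press px [332.1958 249.5181] rect c [ 0.5124 -0.0171] size [0.1611 0.2009] edge -11.495542
head px [338.3051 222.7966] rect c [ 0.5665 -0.0269] size [0.0428 0.0415] edge -44.316998
plate px [457.5744 254.2615] rect c [ 0.5024 -0.2892] size [0.0885 0.1284] edge -8.6582365
eye px [459.284  240.1728] rect c [ 0.5325 -0.2936] size [0.058  0.0353] edge -8.670589
block px [169.1284 219.7297] rect c [0.5685 0.3282] size [0.0447 0.1208] edge -5.6234627
[[ 97 160 233]
 [ 96 162 237]
 [ 33  53  82]
 [ 32  48  70]
 [ 88 150 235]
 [ 40  59  86]] [237 225 221] [78 84 87]
```

View pics/k1.png

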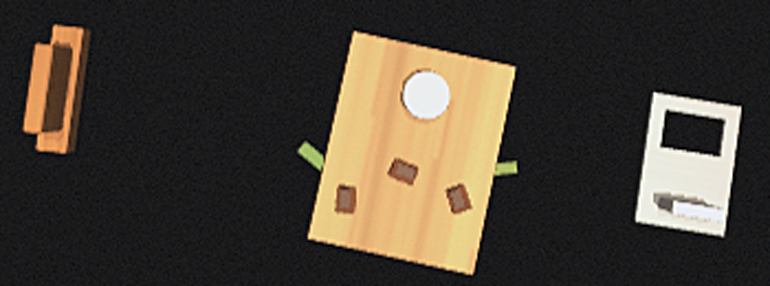

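The crop shows the handle top (crop px 23–55, 43–133), the base top corners about (52,25), (81,28), (67,153), (37,150), the chips in the lower half of the board, and the fin at the plate's lower end. All sizes match. Next is the exact block pose.

```bash
python3 - <<'E'
from h import *
np.set_printoptions(precision=4,suppress=True)
im=cv2.imread("pics/top0.png").astype(int); c=cam("top")
f=lambda p:np.array(p)/2.2+[145,180]
b=ray(c,f([(52,25),(81,28),(67,153),(37,150)]),.03)[:,:2]; print("base",b,b.mean(0))
h=ray(c,f([(36,43),(53,45),(40,133),(23,131)]),.08)[:,:2]; print("handle",h,h.mean(0))
for q in (b,h):
    print(np.degrees(np.arctan2(*((q[0]+q[1]-q[2]-q[3])[::-1]))), np.linalg.norm(q[0]-q[3]),np.linalg.norm(q[0]-q[1]))
# side-view check of handle top-centre and base
s=cam("side"); print(proj(s,[.567,.333,.08]))
hs=cv2.cvtColor(cv2.imread("pics/side0.png"),cv2.COLOR_BGR2HSV).astype(int)
m=((hs[...,1]>90)&(hs[...,2]>70)); m[:, :220]=0;m[:,275:]=0;m[:138]=0;m[175:]=0
for q in blobs(m,50): print(cv2.boundingRect(q),cv2.minAreaRect(q))
R=cv2.Rodrigues(arm.observe()["ee_rot"])[0];print(R)
E
```

```text
base [[0.6277 0.3297]
 [0.6252 0.3019]
 [0.5061 0.3106]
 [0.5086 0.339 ]] [0.5669 0.3203]
handle [[0.6074 0.3234]
 [0.6058 0.3081]
 [0.5273 0.3164]
 [0.5288 0.3316]] [0.5673 0.3199]
-4.308367620364125 0.11949963473376969 0.02794140441575746
-6.00209286652493 0.07893226833038743 0.015330827766572802
[[242.3157 143.6323]]
(226, 141, 42, 32) ((245.3038330078125, 155.78076171875), (23.943681716918945, 41.22172164916992), 74.74488067626953)
[[-0.9571  0.2896 -0.0002]
 [ 0.2896  0.9571 -0.0014]
 [-0.0002 -0.0014 -1.    ]]
```

Request:
send_rows --deltas '[[[0.0386, -0.0277, -0.006], [0, 0, 0.0206], 0.0918], [[0.0386, -0.0277, -0.006], [0, 0, 0.0206], 0.0918], [[0.0386, -0.0277, -0.006], [0, 0, 0.0206], 0.0918], [[0.0386, -0.0277, -0.006], [0, 0, 0.0206], 0.0918], [[0.0386, -0.0277, -0.006], [0, 0, 0.0206], 0.0918], [[0.0386, -0.0277, -0.006], [0, 0, 0.0206], 0.0918], [[0.0386, -0.0277, -0.006], [0, 0, 0.0206], 0.0918], [[0.0386, -0.0277, -0.006], [0, 0, 0.0206], 0.0918], [[0.0386, -0.0277, -0.006], [0, 0, 0.0206], 0.0918], [[0.0386, -0.0277, -0.006], [0, 0, 0.0206], 0.0918]]' --force 40

```text
clock: 1.1
position: [0.5682, 0.3198, 0.1405]
ee_rot: [-0.136, -3.138, 0.0]
force: [-0.0, 0.4, 0.4]
width: 1.001
```

Request:
send_rows --deltas '[[[-0.001, 0, -0.025], [0, 0, 0], 0.0918], [[0, 0, -0.025], [0, 0, 0], 0.0918], [[0, 0, -0.025], [0, 0, 0], 0.0918], [[0, 0, -0.0255], [0, 0, 0], 0.0918], [[0, 0, 0], [0, 0, 0], 0.0918], [[0, 0, 0], [0, 0, 0], 0.0], [[0, 0, 0], [0, 0, 0], 0.0], [[0, 0, 0], [0, 0, 0], 0.0], [[0, 0, 0], [0, 0, 0], 0.0], [[0, 0, 0], [0, 0, 0], 0.0]]' --force 40

```text
clock: 2.1
position: [0.5664, 0.3214, 0.0413]
ee_rot: [0.138, 3.138, 0.001]
force: [0.1, -0.8, -0.4]
width: 0.618
```

Request:
send_rows --deltas '[[[0, 0, 0], [0, 0, 0], 0.0], [[0, 0, 0], [0, 0, 0], 0.0], [[0, 0, 0], [0, 0, 0], 0.0], [[0, 0, 0], [0, 0, 0], 0.0], [[0, 0, 0], [0, 0, 0], 0.0], [[0, 0, 0], [0, 0, 0], 0.0], [[0, 0, 0], [0, 0, 0], 0.0], [[0, 0, 0], [0, 0, 0], 0.0], [[0, 0, 0], [0, 0, 0], 0.0], [[0, 0, 0], [0, 0, 0], 0.0]]' --force 40

```text
clock: 3.1
position: [0.566, 0.3212, 0.0405]
ee_rot: [-0.138, -3.139, -0.0]
force: [-0.3, 1.1, -0.5]
width: 0.194
```

Request:
send_rows --deltas '[[[0, 0, 0.0365], [0, 0, 0], 0.0], [[-0.0096, -0.0283, 0], [0, 0, -0.0141], 0.0], [[-0.0096, -0.0283, 0], [0, 0, -0.0141], 0.0], [[-0.0096, -0.0283, 0], [0, 0, -0.0141], 0.0], [[-0.0096, -0.0283, 0], [0, 0, -0.0141], 0.0], [[-0.0096, -0.0283, 0], [0, 0, -0.0141], 0.0], [[-0.0096, -0.0283, 0], [0, 0, -0.0141], 0.0], [[-0.0096, -0.0283, 0], [0, 0, -0.0141], 0.0], [[-0.0096, -0.0283, 0], [0, 0, -0.0141], 0.0], [[0, 0, 0], [0, 0, 0], 0.0]]' --force 40

```text
clock: 4.1
position: [0.4873, 0.0899, 0.0768]
ee_rot: [-0.323, -3.123, 0.004]
force: [-0.8, 0.1, -3.7]
width: 0.191
```

```bash
python3 - <<'E'
from h import *
print(arm.observe()["position"],arm.observe()["ee_rot"])
a=get_image("top")[190:310,270:390,::-1]; b=get_image("side")[190:290,210:350,::-1]
r=lambda i,w,h:cv2.resize(i,(w,h),interpolation=2)
cv2.imwrite("pics/s1.png",np.hstack([r(a,400,400),r(b,400,400)]))
E
```

```text
[0.487262   0.08993076 0.07680201] [-0.32328743 -3.12289174  0.00425313]
```

View pics/s1.png

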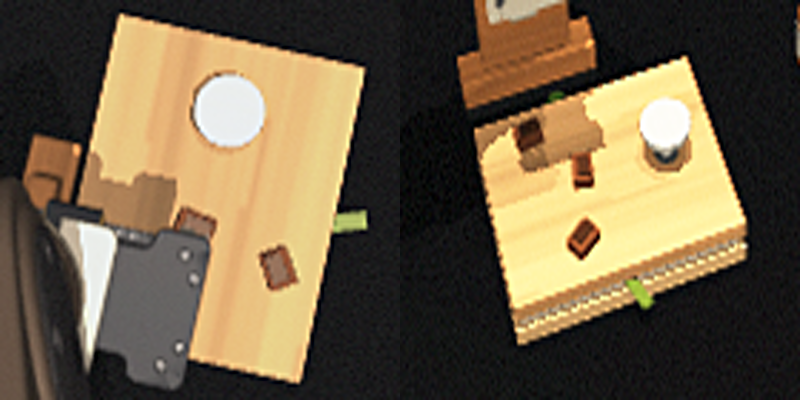

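The block is held beyond the board's +y edge with the chips ahead of it. In the side crop they are at (528,133), (583,170) and (585,238), and the block clears the stud. Sweeping now.

Request:
send_rows --deltas '[[[-0.0021, -0.0105, 0], [0, 0, 0], 0.0], [[-0.0021, -0.0105, 0], [0, 0, 0], 0.0], [[-0.0021, -0.0105, 0], [0, 0, 0], 0.0], [[-0.0021, -0.0105, 0], [0, 0, 0], 0.0], [[-0.0021, -0.0105, 0], [0, 0, 0], 0.0], [[-0.0021, -0.0105, 0], [0, 0, 0], 0.0], [[-0.0021, -0.0105, 0], [0, 0, 0], 0.0], [[-0.0021, -0.0105, 0], [0, 0, 0], 0.0], [[-0.0021, -0.0105, 0], [0, 0, 0], 0.0], [[-0.0021, -0.0105, 0], [0, 0, 0], 0.0]]' --force 40

```text
clock: 5.2
position: [0.4681, -0.011, 0.0771]
ee_rot: [0.315, 3.126, 0.0]
force: [0.0, 0.4, -2.5]
width: 0.191
```

Request:
send_rows --deltas '[[[-0.0021, -0.0105, 0], [0, 0, 0], 0.0], [[-0.0021, -0.0105, 0], [0, 0, 0], 0.0], [[-0.0021, -0.0105, 0], [0, 0, 0], 0.0], [[-0.0021, -0.0105, 0], [0, 0, 0], 0.0], [[-0.0021, -0.0105, 0], [0, 0, 0], 0.0], [[-0.0021, -0.0105, 0], [0, 0, 0], 0.0], [[-0.0021, -0.0105, 0], [0, 0, 0], 0.0], [[-0.0021, -0.0105, 0], [0, 0, 0], 0.0], [[-0.0021, -0.0105, 0], [0, 0, 0], 0.0], [[-0.001, -0.005, 0], [0, 0, 0], 0.0]]' --force 40

```text
clock: 6.2
position: [0.448, -0.1111, 0.077]
ee_rot: [-0.317, -3.126, 0.0]
force: [0.2, -0.0, -3.4]
width: 0.191
```

Request:
send_rows --deltas '[[[0, 0, 0], [0, 0, 0], 0.0], [[0, 0, 0.05], [0, 0, 0], 0.0], [[0.004, 0.045, 0.02], [0, 0, 0], 0.0], [[0.009, 0.045, 0], [0, 0, 0], 0.0], [[0.012, 0.045, 0], [0, 0, 0], 0.0], [[0.012, 0.045, 0], [0, 0, 0], 0.0], [[0.012, 0.045, 0], [0, 0, 0], 0.0], [[0.012, 0.045, 0], [0, 0, 0], 0.0], [[0.012, 0.045, 0], [0, 0, 0], 0.0], [[0.012, 0.045, 0], [0, 0, 0], 0.0]]' --force 40

```text
clock: 7.2
position: [0.5331, 0.2529, 0.1469]
ee_rot: [-0.313, -3.126, -0.0]
force: [1.7, -0.2, -2.8]
width: 0.195
```

```bash
python3 - <<'E'
from h import *
print(arm.observe()["position"],arm.observe()["ee_rot"])
a=get_image("top")[180:310,270:500,::-1]; b=get_image("side")[190:360,210:390,::-1]
r=lambda i,w,h:cv2.resize(i,(w,h),interpolation=2)
cv2.imwrite("pics/s2.png",np.hstack([r(a,440,250),r(b,350,250)]))
E
```

```text
[0.53308809 0.25289744 0.14691996] [-3.13333966e-01 -3.12561477e+00 -3.37650770e-04]
```

View pics/s2.png

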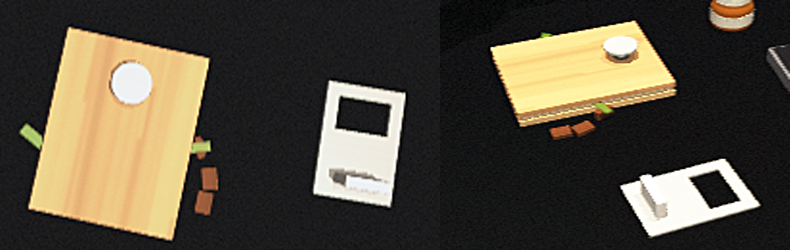

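All three chips are off the board: top crop (200,147), (209,178) and (204,203). The board is bare. One chip lies partly hidden by the leaf, so I'll check its height while setting the block down.

Request:
send_rows --deltas '[[[0.009, 0.035, 0], [0, 0, 0], 0.0], [[0, 0.01, -0.03], [0, 0, 0], 0.0], [[0, 0, -0.035], [0, 0, 0], 0.0], [[0, 0, -0.03], [0, 0, 0], 0.0], [[0, 0, -0.007], [0, 0, 0], 0.0], [[0, 0, -0.004], [0, 0, 0], 0.0], [[0, 0, 0], [0, 0, 0], 0.0], [[0, 0, 0], [0, 0, 0], 0.05], [[0, 0, 0], [0, 0, 0], 0.05], [[0, 0, 0], [0, 0, 0], 0.05]]' --force 40

```text
clock: 8.3
position: [0.5432, 0.2958, 0.0423]
ee_rot: [0.315, 3.124, 0.002]
force: [0.3, 0.5, -0.4]
width: 0.403
```

```bash
python3 - <<'E'
from h import *
print(arm.observe()["width"],arm.observe()["position"],arm.observe()["force"])
t,s=cam("top"),cam("side")
for z in (.005,.01,.02,.03):
    p=ray(t,(374.5,257.5),z); print(z,p,proj(s,p),"vs",(293.3,266.8))
E
```

```text
0.40260180268812357 [0.54315899 0.29575054 0.04233294] [ 0.32639038  0.45671129 -0.3955494 ]
0.005 [[ 0.49277552 -0.10936414  0.005     ]] [[293.04332926 268.95069779]] vs (293.3, 266.8)
0.01 [[ 0.493227   -0.10856558  0.01      ]] [[292.94164016 267.26338998]] vs (293.3, 266.8)
0.02 [[ 0.49412994 -0.10696848  0.02      ]] [[292.73683854 263.86515592]] vs (293.3, 266.8)
0.03 [[ 0.49503289 -0.10537137  0.03      ]] [[292.5301168  260.43506155]] vs (293.3, 266.8)
```

Request:
send_rows --deltas '[[[0, 0, 0.05], [0, 0, 0], 0.05], [[0, 0, 0.045], [0, 0, 0], 0.05], [[-0.0055, -0.0386, 0], [0, 0, -0.1015], 0.05], [[-0.0055, -0.0386, 0], [0, 0, -0.1015], 0.05], [[-0.0055, -0.0386, 0], [0, 0, -0.1015], 0.05], [[-0.0055, -0.0386, 0], [0, 0, -0.1015], 0.05], [[-0.0055, -0.0386, 0], [0, 0, -0.1015], 0.05], [[-0.0055, -0.0386, 0], [0, 0, -0.1015], 0.05], [[-0.0055, -0.0386, 0], [0, 0, -0.1015], 0.05], [[-0.0055, -0.0386, 0], [0, 0, -0.1015], 0.05]]' --force 50

```text
clock: 9.3
position: [0.4983, -0.0149, 0.1368]
ee_rot: [1.529, 2.743, 0.002]
force: [0.9, -0.5, 0.5]
width: 0.546
```

Request:
send_rows --deltas '[[[-0.0055, -0.0386, 0], [0, 0, -0.1015], 0.05], [[-0.0055, -0.0386, 0], [0, 0, -0.1015], 0.05], [[-0.0055, -0.0386, 0], [0, 0, -0.1015], 0.05], [[-0.0055, -0.0386, 0], [0, 0, -0.1015], 0.05], [[-0.0055, -0.0386, 0], [0, 0, -0.1015], 0.05], [[-0.0055, -0.0386, 0], [0, 0, -0.1015], 0.05], [[-0.0055, -0.0386, 0], [0, 0, -0.1015], 0.05], [[0, 0, 0], [0, 0, 0], 0.05], [[0, 0, 0], [0, 0, 0], 0.05], [[0, 0, 0], [0, 0, 0], 0.05]]' --force 50

```text
clock: 10.3
position: [0.4603, -0.2824, 0.1362]
ee_rot: [-2.382, -2.048, -0.001]
force: [-0.6, 0.4, 0.1]
width: 0.544
```

```bash
python3 - <<'E'
from h import *
np.set_printoptions(precision=4,suppress=True)
o=arm.observe();print(o["position"],o["joints"]); R=cv2.Rodrigues(o["ee_rot"])[0];print(R)
w=cam("wrist"); im=get_image("wrist")[:,:,::-1].copy()
print("cam pos",-w[1].T@w[2], "stud/eye/fin px",proj(w,[[.5665,-.0275,.061],[.5325,-.2936,.005],[.4614,-.2828,.045]]))
cv2.imwrite("pics/w1.png",im)
E
```

```text
[ 0.4603 -0.2824  0.1362] [ 0.0627  0.3884  0.5223  1.8947 -0.2409  0.9204  0.5497]
[[ 0.1496  0.9887  0.0005]
 [ 0.9887 -0.1496  0.0008]
 [ 0.0009  0.0003 -1.    ]]
cam pos [ 0.4713 -0.2103  0.3208] stud/eye/fin px [[ 430.9867 -217.0718]
 [ 394.0698  185.7466]
 [ 323.6509  195.7042]]
```

View pics/w1.png

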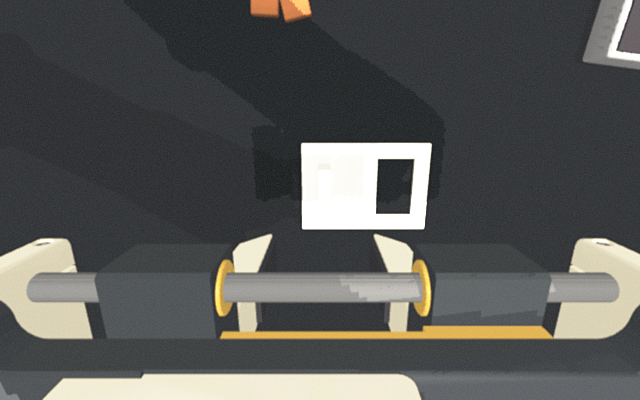

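The wrist view shows the eye at (395,186) where (394,186) was predicted, and the fin is between the fingers' lines at u≈323. Descending to grip.

Request:
send_rows --deltas '[[[0.001, 0, -0.04], [0, 0, 0], 0.05], [[0, 0, -0.04], [0, 0, 0], 0.05], [[0, 0, -0.03], [0, 0, 0], 0.05], [[0, 0, -0.014], [0, 0, 0], 0.05], [[0, 0, 0], [0, 0, 0], 0.05], [[0, 0, 0], [0, 0, 0], 0.0], [[0, 0, 0], [0, 0, 0], 0.0], [[0, 0, 0], [0, 0, 0], 0.0], [[0, 0, 0], [0, 0, 0], 0.0], [[0, 0, 0], [0, 0, 0], 0.0]]' --force 50

```text
clock: 11.35
position: [0.4611, -0.2838, 0.0126]
ee_rot: [2.383, 2.046, 0.001]
force: [-0.1, -0.3, -0.1]
width: 0.164
```

Request:
send_rows --deltas '[[[0, 0, 0], [0, 0, 0], 0.0], [[0, 0, 0], [0, 0, 0], 0.0], [[0, 0, 0], [0, 0, 0], 0.0], [[0, 0, 0], [0, 0, 0], 0.0], [[0, 0, 0], [0, 0, 0], 0.0], [[0, 0, 0.02], [0, 0, 0], 0.0], [[0, 0, 0.03], [0, 0, 0], 0.0], [[0, 0, 0.04], [0, 0, 0], 0.0], [[0, 0, 0.04], [0, 0, 0], 0.0], [[0, 0, 0], [0, 0, 0], 0.0]]' --force 50

```text
clock: 12.35
position: [0.4631, -0.2855, 0.1464]
ee_rot: [2.38, 2.041, 0.005]
force: [-0.2, -0.3, -2.4]
width: 0.121
```

```bash
python3 - <<'E'
from h import *
np.set_printoptions(precision=4,suppress=True)
o=arm.observe();print(o["position"],o["joints"],o["width"]*.0918,o["force"]); R=cv2.Rodrigues(o["ee_rot"])[0];print(R)
im=get_image("top")[:,:,::-1];cv2.imwrite("pics/t2.png",im);w=cam("wrist");iw=get_image("wrist")[:,:,::-1]; cv2.imwrite("pics/w2.png",iw)
z=o["position"][2]-.012
# eye = dark blob inside plate in wrist view
m=(iw.min(2)>170).astype(np.uint8);m[235:]=0
cs,h=cv2.findContours(m,cv2.RETR_CCOMP,cv2.CHAIN_APPROX_NONE)
for i,c in enumerate(cs):
    if cv2.contourArea(c)>400:
        for zz in (z,z+.005):
            p=ray(w,c[:,0,:],zz)[:,:2].astype(np.float32);r=cv2.minAreaRect(p);print(h[0,i,3],zz,np.array(r),cv2.boundingRect(c)) if 0 else print(h[0,i,3],round(zz,4),r,cv2.boundingRect(c))
E
```

```text
[ 0.4631 -0.2855  0.1464] [ 0.0527  0.379   0.538   1.8812 -0.2388  0.9373  0.5478] 0.011118615823033027 [-0.207  -0.2739 -2.4285]
[[ 0.1523  0.9883  0.0067]
 [ 0.9883 -0.1522 -0.003 ]
 [-0.0019  0.0071 -1.    ]]
-1 0.1344 ((0.5060979127883911, -0.27107423543930054), (0.048650942742824554, 0.12851127982139587), 81.30604553222656) (286, 160, 209, 75)
-1 0.1394 ((0.5052327513694763, -0.2695455253124237), (0.04739641770720482, 0.12519745528697968), 81.30608367919922) (286, 160, 209, 75)
-1 0.1344 ((0.6449504494667053, -0.19529753923416138), (0.027774393558502197, 0.026186414062976837), 75.00536346435547) (596, 0, 44, 61)
-1 0.1394 ((0.6405048370361328, -0.1957227885723114), (0.02705819346010685, 0.025511180981993675), 75.00534057617188) (596, 0, 44, 61)
```

Request:
send_rows --deltas '[[[0.0071, 0.033, 0.007], [0.0159, 0.1035, 0], 0.0], [[0.0071, 0.033, 0.007], [0.0159, 0.1035, 0], 0.0], [[0.0071, 0.033, 0.007], [0.0159, 0.1035, 0], 0.0], [[0.0071, 0.033, 0.007], [0.0159, 0.1035, 0], 0.0], [[0.0071, 0.033, 0.007], [0.0159, 0.1035, 0], 0.0], [[0.0071, 0.033, 0], [0, 0, 0], 0.0], [[0.0071, 0.033, 0], [0, 0, 0], 0.0], [[0.0071, 0.033, 0], [0, 0, 0], 0.0], [[0, 0, 0], [0, 0, 0], 0.0], [[0, 0, 0], [0, 0, 0], 0.0]]' --force 55

```text
clock: 13.45
position: [0.5169, -0.0188, 0.175]
ee_rot: [-2.049, -1.762, 0.475]
force: [-0.1, -0.2, -2.6]
width: 0.121
```

```bash
cat > st.py <<'E'
from h import *
np.set_printoptions(precision=4,suppress=True)
S=np.array([.5665,-.0275,.035]); H=np.array([.072,.0011,.0123])  # TCP in plate frame
def state(pr=True):
    o=arm.observe(); R=cv2.Rodrigues(o["ee_rot"])[0]
    P=np.c_[-R[:,1],-R[:,0],-R[:,2]]  # plate axes x=-tool y, y=-tool x, z=-tool z
    e=o["position"]-P@H; d=P[:2,0]/np.linalg.norm(P[:2,0]); n=np.array([-d[1],d[0]])
    th=np.degrees(np.arcsin(P[2,0])); roll=np.degrees(P[2,1])
    r=(e-S)[:2]
    if pr: print("tcp",o["position"],"u0 %.1f v0 %.1f z0 %.1f mm th %.1f roll %.1f head %.1f"%(*(1e3*np.array([r@d,r@n,e[2]-S[2]])),th,roll,np.degrees(np.arctan2(d[1],d[0]))),"F",o["force"],"w",o["width"]*.0918,"t",o["clock"],"j",o["joints"])
    return P,e
E
python3 - <<'E'
from st import *
P,e=state()
ts=[]
for n in("top","side","wrist"):
    c=cam(n); im=get_image(n)[:,:,::-1].copy()
    pts=e+np.array([[x,y,.005] for x,y in((-.033,-.044),(-.033,.044),(.094,.044),(.094,-.044),(-.019,-.03),(-.019,.03),(.019,.03),(.019,-.03))])@P.T
    q=proj(c,pts); print(n,q.round(0).tolist())
    cv2.polylines(im,[q[:4].round().astype(int)],True,(0,0,255),1);cv2.polylines(im,[q[4:].round().astype(int)],True,(0,255,0),1)
    g=proj(c,S+[0,0,.026])[0].round().astype(int)
    if n!="wrist": cv2.circle(im,g,2,(255,0,0),-1); im=im[150:310,240:440]if n=="top" else im[140:300,200:400]
    ts.append(cv2.resize(im,(400,300) if n!="wrist" else (480,300),interpolation=2))
cv2.imwrite("pics/c1.png",np.vstack([np.hstack(ts[:2]),np.hstack([ts[2],np.zeros((300,320,3),np.uint8)])]))
E
```

```text
tcp [ 0.5169 -0.0188  0.175 ] u0 -5.7 v0 -2.3 z0 93.1 mm th 30.2 roll 0.0 head 171.4 F [-0.0915 -0.2309 -2.5895] w 0.011122024954049773 t 13.45 j [-0.2847  0.6789  0.4794  1.4419 -0.2786  1.6256  0.0924]
top [[319.0, 199.0], [365.0, 207.0], [360.0, 270.0], [309.0, 261.0], [326.0, 207.0], [357.0, 212.0], [356.0, 230.0], [323.0, 224.0]]
side [[309.0, 188.0], [322.0, 210.0], [276.0, 202.0], [264.0, 179.0], [306.0, 191.0], [315.0, 206.0], [302.0, 203.0], [293.0, 188.0]]
wrist [[496.0, 155.0], [477.0, 284.0], [291.0, 285.0], [287.0, 155.0], [470.0, 177.0], [459.0, 265.0], [402.0, 266.0], [409.0, 178.0]]
```

View pics/c1.png

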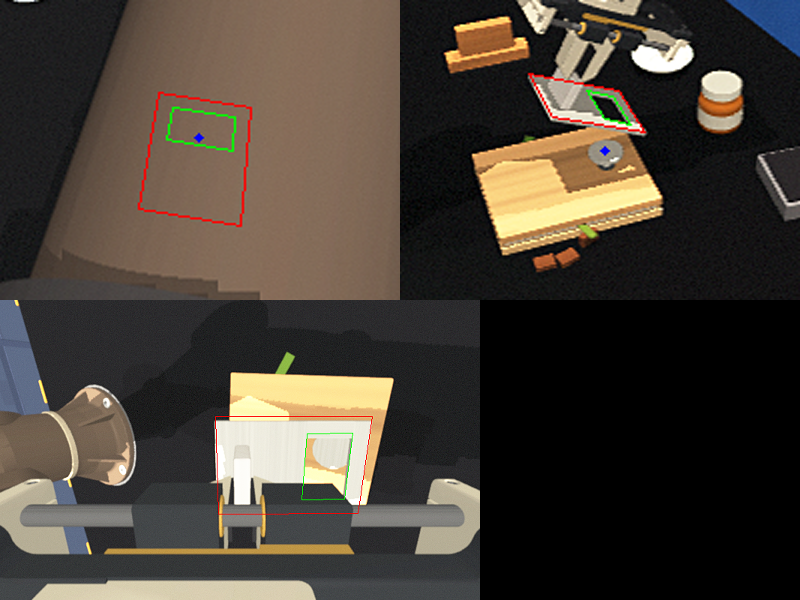

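The overlays of the believed plate pose agree with the side and wrist views: the eye outline coincides, the stud is seen through it, and the block is upright. Correcting the offset and lowering to just above the head.

Request:
send_rows --deltas '[[[0.0035, -0.0029, 0], [0, 0, 0], 0.0], [[0, 0, -0.01], [0, 0, 0], 0.0], [[0, 0, -0.01], [0, 0, 0], 0.0], [[0, 0, -0.01], [0, 0, 0], 0.0], [[0, 0, -0.01], [0, 0, 0], 0.0], [[0, 0, 0], [0, 0, 0], 0.0], [[0, 0, 0], [0, 0, 0], 0.0], [[0, 0, 0], [0, 0, 0], 0.0], [[0, 0, 0], [0, 0, 0], 0.0], [[0, 0, 0], [0, 0, 0], 0.0]]' --force 55

```text
clock: 14.6
position: [0.5213, -0.0226, 0.1374]
ee_rot: [-2.053, -1.762, 0.471]
force: [-0.4, -0.6, -3.2]
width: 0.122
```

```bash
cat > ov.py <<'E'
from st import *
import sys
P,e=state()
# wrist + side, stud head drawn as circle from believed position, plate eye outline from believed pose
ts=[]
for n in("side","wrist"):
    c=cam(n); im=get_image(n)[:,:,::-1].copy(); f=4 if n=="side" else 3
    a=np.linspace(0,2*np.pi,40); hd=S+np.c_[.022*np.cos(a),.022*np.sin(a),0*a+.026]
    pl=e+np.array([[x,y,.005] for x,y in((-.019,-.03),(-.019,.03),(.019,.03),(.019,-.03))])@P.T
    no=e+np.array([[x,y,.005] for x,y in((-.033,-.044),(-.033,.044),(.094,.044),(.094,-.044))])@P.T
    q=proj(c,S+[0,0,.02])[0].astype(int); w,h=(400,300); x0,y0=q[0]-w//f//2,q[1]-h//f//2
    im=cv2.resize(im[y0:y0+h//f,x0:x0+w//f],(w,h),interpolation=2)
    for p,col in((hd,(255,0,0)),(pl,(0,200,0)),(no,(0,0,255))):
        cv2.polylines(im,[((proj(c,p)+.5-[x0,y0])*f).round().astype(int)],True,col,1)
    ts.append(im)
cv2.imwrite("pics/%s.png"%sys.argv[1],np.hstack(ts))
E
python3 ov.py o1
```

```text
tcp [ 0.5213 -0.0226  0.1374] u0 -10.8 v0 0.9 z0 55.8 mm th 30.0 roll -0.0 head 171.3 F [-0.3584 -0.6217 -3.1968] w 0.011240672756750546 t 14.6 j [-0.2738  0.7189  0.4709  1.4666 -0.2918  1.5605  0.1072]
```

View pics/o1.png

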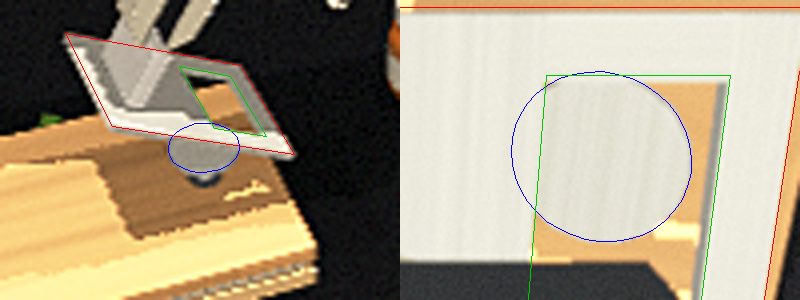

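The head circle lies on the imaged head, with its right edge at 691. The eye's edges show at (727, 82) where (730, 75) was predicted, so the plate sits about 1.5–2 mm to the −y side. I'll correct that and lower the nose beside the head.

Request:
send_rows --deltas '[[[0.0003, 0.002, 0], [0, 0, 0], 0.0], [[0, 0, 0], [0, 0, 0], 0.0], [[0, 0, -0.006], [0, 0, 0], 0.0], [[0, 0, -0.006], [0, 0, 0], 0.0], [[0, 0, -0.006], [0, 0, 0], 0.0], [[0, 0, -0.006], [0, 0, 0], 0.0], [[0, 0, -0.006], [0, 0, 0], 0.0], [[0, 0, -0.005], [0, 0, 0], 0.0], [[0, 0, 0], [0, 0, 0], 0.0], [[0, 0, 0], [0, 0, 0], 0.0]]' --force 55

```text
clock: 15.7
position: [0.5214, -0.0206, 0.102]
ee_rot: [-2.053, -1.762, 0.472]
force: [0.1, 0.1, -3.4]
width: 0.122
```

```bash
python3 ov.py o2
```

```text
tcp [ 0.5214 -0.0206  0.102 ] u0 -10.6 v0 -1.0 z0 20.4 mm th 30.0 roll 0.0 head 171.3 F [ 0.0751  0.0935 -3.3896] w 0.011230205420655958 t 15.7 j [-0.2712  0.7555  0.4602  1.4939 -0.3059  1.5003  0.1151]
```

View pics/o2.png

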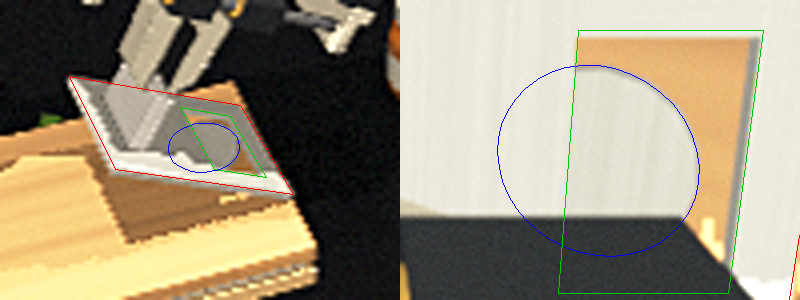

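No contact: the force is unchanged and the head is seen inside the eye, with the nose bar beyond it at u≈750. Sliding the nose under the head.

Request:
send_rows --deltas '[[[-0.0028, 0.0005, 0], [0, 0, 0], 0.0], [[-0.0028, 0.0005, 0], [0, 0, 0], 0.0], [[-0.0028, 0.0005, 0], [0, 0, 0], 0.0], [[-0.0028, 0.0005, 0], [0, 0, 0], 0.0], [[-0.0028, 0.0005, 0], [0, 0, 0], 0.0], [[-0.0028, 0.0005, 0], [0, 0, 0], 0.0], [[0, 0, 0], [0, 0, 0], 0.0], [[0, 0, 0], [0, 0, 0], 0.0], [[0, 0, 0], [0, 0, 0], 0.0], [[0, 0, 0], [0, 0, 0], 0.0]]' --force 55

```text
clock: 16.8
position: [0.5047, -0.0176, 0.102]
ee_rot: [-2.053, -1.762, 0.472]
force: [0.5, -0.3, -2.4]
width: 0.121
```

```bash
python3 -c "
from st import *
state()"
```

```text
tcp [ 0.5047 -0.0176  0.102 ] u0 6.3 v0 -1.5 z0 20.3 mm th 30.0 roll 0.0 head 171.3 F [ 0.5001 -0.3348 -2.3907] w 0.011129123930022182 t 16.8 j [-0.2833  0.7307  0.4604  1.5444 -0.3018  1.4739  0.1146]
```

Request:
send_rows --deltas '[[[-0.0025, 0.0004, -0.002], [0, 0, 0], 0.0], [[0, 0, 0], [0, 0, 0], 0.0], [[0, 0, 0], [0, 0, 0], 0.0], [[-0.0023, 0.0003, -0.0046], [-0.008, -0.0518, 0], 0.0], [[-0.0023, 0.0003, -0.0046], [-0.008, -0.0518, 0], 0.0], [[-0.0019, 0.0003, -0.0049], [-0.008, -0.0518, 0], 0.0], [[-0.0019, 0.0003, -0.0049], [-0.008, -0.0518, 0], 0.0], [[0, 0, 0], [0, 0, 0], 0.0], [[0, 0, 0], [0, 0, 0], 0.0], [[0, 0, 0], [0, 0, 0], 0.0]]' --force 55

```text
clock: 17.8
position: [0.4943, -0.016, 0.0811]
ee_rot: [-2.192, -1.881, 0.298]
force: [-0.1, 0.3, -2.0]
width: 0.122
```

```bash
python3 ov.py o3
```

```text
tcp [ 0.4943 -0.016   0.0811] u0 8.4 v0 -1.5 z0 12.2 mm th 18.0 roll 0.0 head 171.3 F [-0.0962  0.3017 -1.9958] w 0.011197978172906959 t 17.8 j [-0.3484  0.5952  0.4735  1.7732 -0.3007  1.1684  0.1082]
```

View pics/o3.png

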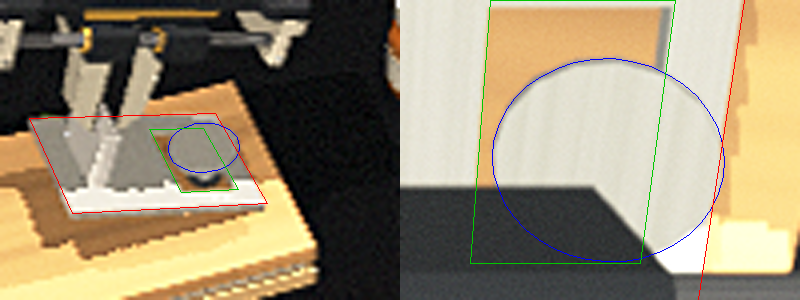

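The head now overlies the nose bar and the eye's tail edge is clear of the head on the left, with no contact force. Lowering to level.

Request:
send_rows --deltas '[[[-0.0016, 0.0002, -0.0052], [-0.008, -0.0518, 0], 0.0], [[-0.0016, 0.0002, -0.0052], [-0.008, -0.0518, 0], 0.0], [[-0.0012, 0.0002, -0.0053], [-0.008, -0.0518, 0], 0.0], [[-0.0012, 0.0002, -0.0053], [-0.008, -0.0518, 0], 0.0], [[-0.0008, 0.0001, -0.0055], [-0.008, -0.0518, 0], 0.0], [[-0.0008, 0.0001, -0.0055], [-0.008, -0.0518, 0], 0.0], [[0, 0, 0], [0, 0, 0], 0.0], [[0, 0, -0.001], [0, 0, 0], 0.0], [[0, 0, 0], [0, 0, 0], 0.0], [[0, 0, 0], [0, 0, 0], 0.0]]' --force 55

```text
clock: 18.9
position: [0.4874, -0.0152, 0.0482]
ee_rot: [2.384, 2.045, -0.0]
force: [0.2, 0.5, -2.5]
width: 0.12
```

```bash
python3 -c "
from st import *
state()"
```

```text
tcp [ 0.4874 -0.0152  0.0482] u0 8.0 v0 -1.3 z0 0.9 mm th -0.0 roll 0.0 head 171.3 F [ 0.2081  0.5382 -2.5335] w 0.010998895268385208 t 18.9 j [-0.4363  0.4396  0.4727  2.1014 -0.3171  0.6678  0.0966]
```

Request:
send_rows --deltas '[[[0, 0, -0.001], [0, 0, 0], 0.0], [[0, 0, 0], [0, 0, 0], 0.0], [[0, 0, 0], [0, 0, 0], 0.03], [[0, 0, 0], [0, 0, 0], 0.03], [[0, 0, 0], [0, 0, 0], 0.03], [[0, 0, 0], [0, 0, 0], 0.03], [[0, 0, 0], [0, 0, 0], 0.03], [[0, 0, 0], [0, 0, 0], 0.03], [[0, 0, 0], [0, 0, 0], 0.03], [[0, 0, 0], [0, 0, 0], 0.03]]' --force 55

```text
clock: 19.9
position: [0.4865, -0.0149, 0.047]
ee_rot: [2.384, 2.045, 0.0]
force: [0.7, 1.0, 0.2]
width: 0.326
```

Request:
send_rows --deltas '[[[0, 0, 0.01], [0, 0, 0], 0.03], [[0, 0, 0.02], [0, 0, 0], 0.03], [[0, 0, 0.03], [0, 0, 0], 0.03], [[0, 0, 0.04], [0, 0, 0], 0.03], [[-0.02, 0.02, 0.04], [0, 0, 0], 0.03], [[-0.02, 0.04, 0.02], [0, 0, 0], 0.03], [[-0.01, 0.04, 0], [0, 0, 0], 0.03], [[0, 0.04, 0], [0, 0, 0], 0.03], [[0, 0.04, 0], [0, 0, 0], 0.03], [[0, 0, 0], [0, 0, 0], 0.03]]' --force 55

```text
clock: 20.9
position: [0.4359, 0.1707, 0.2077]
ee_rot: [-2.376, -2.054, -0.003]
force: [0.5, -1.5, -0.2]
width: 0.328
```

```bash
python3 - <<'E'
from st import *
print(arm.observe()["position"],arm.observe()["width"],arm.observe()["force"])
r=cv2.resize
a=get_image("top")[:,:,::-1];b=get_image("side")[:,:,::-1]
cv2.imwrite("pics/f.png",np.hstack([r(a[100:320,140:440],(440,323),interpolation=2),r(b[130:290,215:390],(353,323),interpolation=2)]))
E
```

```text
[0.4359 0.1707 0.2077] 0.3284155067959923 [ 0.5453 -1.4625 -0.1514]
```

View pics/f.png

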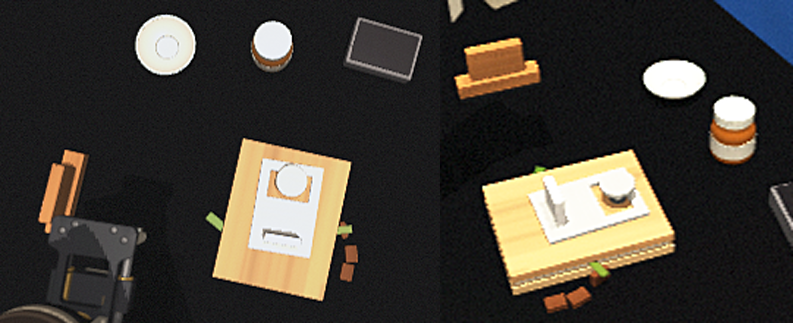

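The final view shows the plate flat on the board with the stud head over its eye, the block upright, the chips on the bench and the bystanders in place. I'll let the arm settle and hand in.

Request:
send_rows --deltas '[[[0, 0, 0], [0, 0, 0], 0.03], [[0, 0, 0], [0, 0, 0], 0.03], [[0, 0, 0], [0, 0, 0], 0.03], [[0, 0, 0], [0, 0, 0], 0.03], [[0, 0, 0], [0, 0, 0], 0.03], [[0, 0, 0], [0, 0, 0], 0.03], [[0, 0, 0], [0, 0, 0], 0.03], [[0, 0, 0], [0, 0, 0], 0.03], [[0, 0, 0], [0, 0, 0], 0.03], [[0, 0, 0], [0, 0, 0], 0.03]]'

```text
clock: 22.0
position: [0.4365, 0.165, 0.207]
ee_rot: [2.384, 2.045, -0.0]
force: [-0.4, -0.4, 0.2]
width: 0.328
```

```bash
python3 -c "
from cell import job
print(job.sign_off())"
```

```text
the job is handed in; nothing more can be done
None
```

The job is done and handed in at about 22 s of the 62 s allowed; the sign-off reports no verdict. I swept all three chips off the board with the block and stood it back upright. Then I hooked the plate's nose under the stud head at 30° tilt, levelled it and let it go.

**Final pictures:** the plate lies flat on the bare board with the stud through its eye. The block is upright, the three chips are on the bench, and the jar, dish and case look unmoved. The gripper is well clear of everything.

**Measured before release:** the eye was about 8 mm from the stud axis and the tilt was 0°. The underside was then about 1 mm above the board, so I lowered it 1 mm more before opening.

**Less certain:**
- During the fit, the wrist view put the plate about 2 mm further to −y than the arm's pose did. I corrected for this, and it was well within the eye's 8 mm side clearance.
- One chip lies partly hidden by a green leaf beside the press. Comparing two views puts it about 10 mm above the bench, below the 22 mm limit.
- I did not measure the plate's final pose or the bystanders' positions after release; I judged those by eye only.

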